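# Clamp the socket in the bench vise and rock the plug-in relay free

## Robot

A 6-joint arm with a two-finger parallel gripper is mounted at the origin on the work surface. World frame = base frame: x ahead of the robot, y to its left, z up, the work surface at z = 0. Lengths are in mm, angles in rad, forces in N, time in s.
With the tool pointing down it reaches from about 375 to 900 mm from the base axis. Payload 3.1 kg.
Tool frame: the origin (TCP) lies midway between the tips of the shut fingers; the grasp point (between the pads) lies 19 mm behind it; z points along the fingers, y is the line along which they close (so a half turn about z gives the same grasp; the last joint's range is limited). The gripper opens to 87 mm and grips with 3 to 60 N. Pads are 19 mm wide; open, the fingers measure 117 mm over their backs; the gripper's body (75 mm by 190 mm) begins 51 mm behind the grasp point.
Start: joints at [-1.317, 0.527, 1.433, -0, 1.181, -0.178], TCP at [261.585, -567.6, 222.548] pointing down, gripper open.
Joint ranges: [-3.08, 3.08], [-0.75, 2.2], [0.22, 2.44], [-1.43, 4.57], [0, 2.65], [-2.85, 2.85]. Speed limits (rad/s): [2.79, 2.79, 3.14, 3.14, 3.14, 3.14].

## Interface

Orientations are given as a unit quaternion [w, x, y, z].
In Python, from workcell import monitor, get_image, camera_info, sign_off gives the robot as it stands. The module is installed in compiled form; this text tells all that it offers.
- The arm moves only by the tool send_rows, never from a script. Its argument "commands" is a list of rows, each a list of 7 numbers: the turn, a rotation vector about the tool's x, y, z scaled (see below), then the shift along the tool's x, y, z scaled (see below), then the opening, from -1 (shut) to 1 (fully open). In form: [[wx, wy, wz, tx, ty, tz, grip], ...]. A call has exactly 5 rows; each row shifts and turns the commanded pose from where the row before left it, along the tool's axes as they then stand; what a row does not reach is not made up. The controller multiplies each number of a shift by 200 mm and each number of a turn by pi/4 rad. A row lasts 1/8 s, in which the tool goes at most 62.5 mm and 10.7 degrees, less where a joint would pass 70% of its speed; a pose out of reach is approached as far as the arm can. A call with a number of a shift or a turn outside -1 to 1 is refused whole. A call with a gripper value outside its range is refused whole. The fingers move at their own pace and stop on an object; the grip force is fixed at half the most. Time passes only in rows, so rows that do not move let the fingers close, or fill a call up. It gives the time, the measured TCP pose, the force, the opening and the grip force at its end, in the units of the state.
- monitor.state(): the state, without advancing time (a new reading comes with each control period).
- get_image(name): name is "scene" or "top"; returns the picture (384x512x3 uint8, blue, green, red); there is no depth.
- camera_info(name): a dict with "mtx" (3x3 intrinsics, pixels), "R" (3x3) and "t" (3): a world point X has camera coordinates R X + t. Camera axes: x right, y down, z forward; pixel columns grow to the right and rows downward; lengths in mm; the calibration is good to about 2 mm. A picture is of the moment at which its call begins. camera_info takes no time and is no camera call.
- sign_off(): hands the job in; it is judged then, once.
The state is a dict: "time_s": time; "joint_pos": joint angles; "qd": joint speeds; "tau": joint torques, N m; "position": TCP position; "ee_rot": TCP orientation; "contact_force": force on the tool from outside, world axes, zero at the start; "wrist_torque": the same for the moment, N m; "width": finger opening in mm; "grasp_force": force on a finger pad.
Only numpy, scipy, OpenCV 4.12 (cv2) and the standard library are available. Lean on these libraries where they do the work, as an engineer would, in place of code of your own. Each camera call takes 0.05 s, during which the arm holds its last target. There are 200 camera calls.

## Task

A relay socket with its plug-in relay stands loose between the open jaws of the bench vise. Crank the vise shut, right up to the crank's stop, so that the jaws hold the socket tight; then draw the relay out by rocking it gently to and fro several times along the length of the jaws while easing it up, without dragging the socket up out of the jaws or disturbing the things around the vise. Finish while holding the relay: keep it in the gripper, upright, just clear above its still clamped socket.

Things in the scene. Friction and masses are not known exactly. Their poses are not given: they have to be found in the camera images.
- vise: Small grey bench vise, fixed to the bench. Origin on the bench under the jaw gap, z up, x along the jaws (80 mm wide), y along the screw; crank at the -y side. Jaw faces are flat black rubber pads; fixed face at y = +22 mm; jaw tops z = 125; the slide under the gap, on which the socket stands, has its flat top at z = 92. Moving jaw's outer face is 62 mm from the knob's middle, in y.
- crank (a joint): Turn of the crank, rad: 0 wide open, growing clockwise seen from the crank's end. In the vise's frame at angle a the knob's middle is at x = 32 sin a, z = 75 + 32 cos a, y = -120.5 + 0.796 a (mm). Starts at 0 to 6. Jaw, screw and crank move together, 5 mm a turn; the rubber meets the socket at about 11 rad; hard stop at 14 rad (22 N on the socket). Needs 2 to 3 N at the knob; stays where left.
- knob_mid (a point): Middle of the crank's bright metal knob: a cylinder 15 mm in diameter, 40 mm long, parallel to the screw, free to spin on its pin, 32 mm from the screw axis (which is at x = 0, z = 75 mm in the vise's frame). A crank arm 8 mm thick joins its jaw-side end to the screw; otherwise it is free all round.
- jaw_pad: Rubber pad on the moving jaw, 78 mm in x, z = 94 to 125 mm; gives 1 mm per 10 N. Its frame is parallel to the vise's and travels with the pad: its face is at y = -26.7 mm in this frame, and the origin equals the vise's when the crank is at 0.
- socket: Black plastic relay socket, loose, 62 (x) by 40 (y) by 28 mm high, 160 g. Origin at the centre of its underside; x along its length and along the jaws. A boss 12 by 9 mm (x, y) on the middle of its top, z = 30.5 mm, carries the relay. Around it a well 30 by 30 mm, 14 mm deep, has sprung brass clips that grip the relay's blades by friction at z = 17.5 to 27.5 mm.
- relay: Plug-in relay, clear plastic case over a coil, 35 by 35 by 56 mm high, about 95 g. Origin at the centre of the case's underside, axes as the socket's; seated, its origin is at z = 30.5 mm of the socket. Below it four flat steel blades, 13 mm long, 5 by 2 mm (x, y), at x = +-10, y = +-7 mm. They bend if it is leaned over more than 20 degrees in the socket.
- relay_top (a point): Centre of the relay's top face, 56 mm above its underside. A straight pull takes some 32 N and drags the socket up out of the jaws instead. Swung about the y axis 6 to 10 degrees to either side of upright, with up to 2 mm of lift per swing, it works loose; the clips let go after some 10 mm of lift.
- blade_tips (a point): Point midway between the four blade tips, 13 mm below the relay's underside: at z = 17.5 mm of the socket when seated, clear of it above 30.5 mm.
- meter: Bystander: red handheld multimeter lying face up, 95 x 185 x 52 mm, loose. Origin at the centre of its underside.
- speaker: Bystander: round loudspeaker lying cone up, 104 mm across, 56 mm high, loose. Origin at the centre of its underside.
- breadboard: Bystander: white solderless breadboard, 55 x 165 x 15 mm, loose. Origin at the centre of its underside.
Things that resemble listed ones, but are neither listed nor needed, are in the scene too. There is more than one size of the relay; the job needs the largest.

How it is judged:
By the outcome, as a careful person would: the job done as asked, in the order asked, and still so for the second after the job is handed in, while the arm keeps its last pose, push and grip.
It also fails if it takes over 58 s, if anything falls off the work surface, if the arm or the gripper's body presses on something with over 40 N, if the wrist force passes 120 N, or if a joint passes its speed limit or range.

## Working session

There is one attempt and no reset: what is moved stays moved. The work goes in short steps, Python scripts to look and compute and a tool call to move; the robot and the scene stay as the last step left them, time stands still between calls to the robot, and variables do not carry over. Pictures are saved under pics/ and viewed, at most 10 in all, crops included, and the job is handed in when it is done.

Besides the shell and the picture viewer there is one more tool, called after ">>>" in YAML: its name, and indented under it one key for each argument. send_rows: Moves the arm, as the interface text tells. Shifts and turns lie within -1 to 1; 1 stands for 200 mm of shift or pi/4 rad of turn. Its arguments: {"type":"object","properties":{"commands":{"type":"array","items":{"type":"array","items":{"type":"number","minimum":-1,"maximum":1}}}},"required":["commands"]}

```bash
mkdir -p pics; python3 - <<'E'
from workcell import monitor,get_image,camera_info
import cv2
for n in("scene","top"):
    im=get_image(n);cv2.imwrite(f"pics/{n}0.png",im)
    c=camera_info(n);print(n,c)
print(monitor.state())
E
```

```text
scene {'mtx': array([[433.72387021,   0.        , 253.21818871],
       [  0.        , 433.72387021, 188.31119222],
       [  0.        ,   0.        ,   1.        ]]), 'R': array([[-8.38638522e-01,  5.44688366e-01, -1.16923504e-04],
       [ 4.60380441e-01,  7.08717668e-01, -5.34573770e-01],
       [-2.91093248e-01, -4.48367986e-01, -8.45121808e-01]]), 't': array([ 405.46137268, -179.66820992, 1462.19204287])}
top {'mtx': array([[442.93930869,   0.        , 254.8395008 ],
       [  0.        , 442.93930869, 194.23175598],
       [  0.        ,   0.        ,   1.        ]]), 'R': array([[-0.0113482 , -0.99992898,  0.00364136],
       [-0.98525789,  0.01055989, -0.17074946],
       [ 0.17069888, -0.00552537, -0.98530775]]), 't': array([  38.99817007,  530.13211861, 1544.3760872 ])}
{'time_s': 0.1, 'joint_pos': array([-1.31751544e+00,  5.28378307e-01,  1.43379498e+00, -1.66927289e-07,
        1.18141200e+00, -1.78512447e-01]), 'qd': array([-4.60992689e-05, -2.20992082e-03, -2.43568947e-03,  6.88518953e-05,
       -1.69559959e-03, -3.36288242e-04]), 'tau': array([-3.00750912e-05, -4.40985167e+01, -1.77151895e+01,  6.34478847e-02,
        5.34001691e-02, -4.44109151e-05]), 'position': array([ 261.4104533 , -566.96254159,  221.6597439 ]), 'ee_rot': array([-9.95618440e-04,  9.76784208e-01,  2.14223289e-01, -3.73150058e-05]), 'contact_force': array([-0.38554342, -0.84838487,  0.3062186 ]), 'wrist_torque': array([-0.0183282 ,  0.03297315,  0.00679866]), 'grasp_force': 0.0, 'width': 87.05259689433943}
```

View pics/scene0.png

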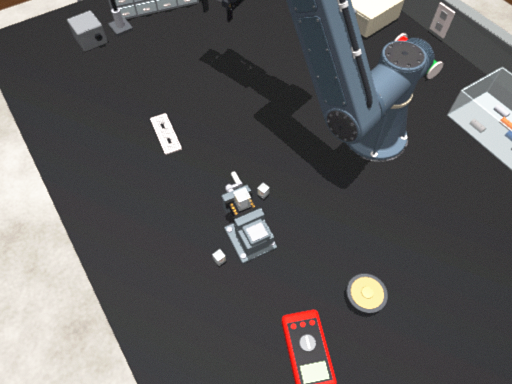

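View pics/top0.png

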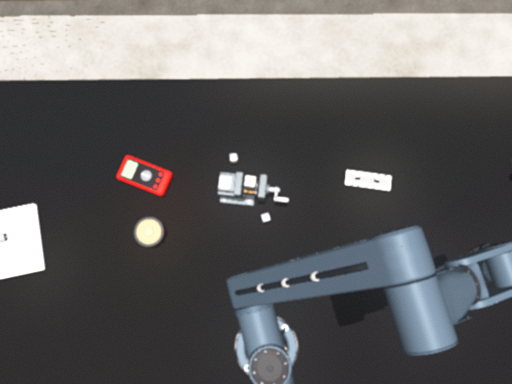

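The vise is at about (250,186) in the top picture, with the crank at (280,197). The relay is at (250,183), the meter and speaker to the left, the breadboard to the right, and two small relays beside the vise. I'll zoom in next.

```bash
python3 - <<'E'
import cv2,numpy as np
a=cv2.imread("pics/scene0.png")[160:275,200:290];b=cv2.imread("pics/top0.png")[145:230,205:305]
a=cv2.resize(a,(450,575),interpolation=cv2.INTER_CUBIC)
cv2.imwrite("pics/zs.png",a);cv2.imwrite("pics/zt.png",cv2.resize(b,(700,595),interpolation=cv2.INTER_CUBIC))
E
```

```text
(no output)
```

View pics/zs.png

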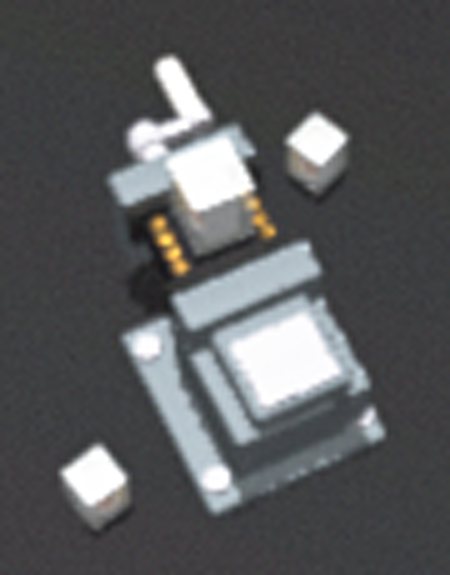

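View pics/zt.png

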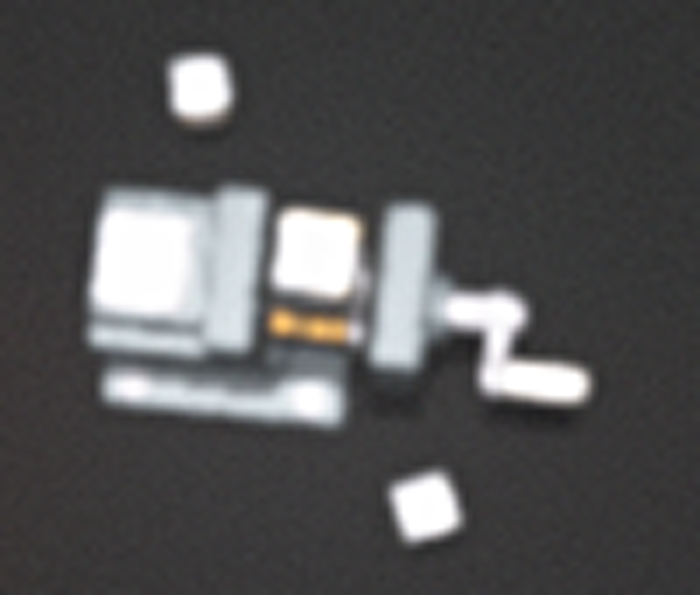

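```bash
cat >h.py <<'E'
import numpy as np
from workcell import camera_info
C={n:camera_info(n) for n in("scene","top")}
def proj(n,X):
    c=C[n];p=(c["R"]@np.asarray(X,float).T).T+c["t"];q=p@c["mtx"].T
    return q[:,:2]/q[:,2:]
def unz(n,p):
    o,s=((200,160),5) if n=="scene" else ((205,145),7)
    return np.array(o)+(np.array(p,float)+.5)/s-.5
def v2w(v,P):
    x,y,t=v;c,s=np.cos(t),np.sin(t);P=np.asarray(P,float)
    return np.c_[x+c*P[:,0]-s*P[:,1],y+s*P[:,0]+c*P[:,1],P[:,2]]
E
python3 - <<'E'
from h import *
from scipy.optimize import least_squares
T=unz("top",[(268,190),(250,352),(385,205),(370,368),(435,205),(420,370),(538,383)])
S=unz("scene",[(173,298),(310,240),(110,180),(120,205),(255,152),(184,90)])
RT=unz("top",[(278,210),(355,215),(350,295),(275,290)]);RS=unz("scene",[(170,160),(240,148),(255,185),(185,208)])
def pts(p):
    a=p[3];d=.796*a;yi=-26.7+d;yo=-58.5+d
    k=[32*np.sin(a),-120.5+d,75+32*np.cos(a)]
    t=[(40,22,125),(-40,22,125),(40,yi,125),(-40,yi,125),(40,yo,125),(-40,yo,125),k]
    s=[(40,22,125),(-40,22,125),(40,yo,125),(40,yi,125),(-40,yi,125),k]
    return v2w(p[:3],t),v2w(p[:3],s)
def f(p):
    t,s=pts(p);return np.r_[(proj("top",t)-T).ravel(),(proj("scene",s)-S).ravel()]
for a0 in(0,1.5,3,4.7,6):
    r=least_squares(f,[560,0,0,a0],x_scale=[10,10,.1,.3],loss="soft_l1");print(a0,r.x,r.cost)
    if a0==4.7:b=r.x
print(np.round(f(b).reshape(-1,2),1).tolist())
def g(p):
    z=p[3];c=[]
    def P(L):return v2w(p[:3],[(x*17.5,y*17.5,z) for x,y in L])
    # top order: up-left=(+x,+y), up-right(+x,-y), low-right, low-left
    t=P([(1,1),(1,-1),(-1,-1),(-1,1)]);s=P([(1,-1),(-1,-1),(-1,1),(1,1)])
    return np.r_[(proj("top",t)-RT).ravel(),(proj("scene",s)-RS).ravel()]
r=least_squares(g,[560,0,0,178]);print("relay",r.x,r.cost,np.round(r.fun.reshape(-1,2),1).tolist())
d=r.x[:2]-b[:2];c,s=np.cos(b[2]),np.sin(b[2]);print("relay in vise",c*d[0]+s*d[1],-s*d[0]+c*d[1])
E
```

```text
0 [ 5.51612861e+02  5.57940436e+01 -1.16468548e-01 -1.53928435e+00] 12.340209876914155
1.5 [ 5.51612852e+02  5.57940258e+01 -1.16468430e-01 -1.53929323e+00] 12.340209876922538
3 [ 5.51098168e+02  5.21911268e+01 -1.15138604e-01  4.78444653e+00] 17.94548161621335
4.7 [ 5.51098123e+02  5.21910344e+01 -1.15137626e-01  4.78441174e+00] 17.94548160452613
6 [ 5.51098149e+02  5.21910878e+01 -1.15138191e-01  4.78443189e+00] 17.94548160626127
[[1.3, 0.7], [1.3, 0.3], [-2.4, -0.1], [-2.7, -0.6], [-0.4, 0.8], [-0.5, 0.1], [0.1, 0.0], [-1.4, -2.3], [-2.0, -2.3], [-0.6, -0.8], [2.2, 3.2], [1.7, 2.6], [-0.7, 0.3]]
relay [ 5.52433153e+02  5.17834055e+01 -1.93095980e-01  1.78064487e+02] 8.812816990054085 [[0.8, 0.3], [0.1, 1.5], [-1.1, 0.3], [-0.8, -0.9], [-0.4, -0.2], [-2.0, -2.1], [-0.0, 1.1], [1.3, 0.9]]
relay in vise 1.373021205700087 -0.2515571232277075
```

```bash
python3 - <<'E'
from h import *
from scipy.optimize import least_squares
T=unz("top",[(268,190),(250,352),(385,205),(370,368),(435,205),(420,370),(538,383)])
S=unz("scene",[(173,298),(310,240),(110,180),(120,205),(255,152),(184,90)])
def f(p):
    a=p[3];w=p[4];d=.796*a;yi=-26.7+d-w;yo=-58.5+d;yf=22+w
    k=[32*np.sin(a),-120.5+d,75+32*np.cos(a)]
    t=[(40,yf,125),(-40,yf,125),(40,yi,125),(-40,yi,125),(40,yo,125),(-40,yo,125),k]
    s=[(40,yf,125),(-40,yf,125),(40,yo,125),(40,yi,125),(-40,yi,125),k]
    return np.r_[(proj("top",v2w(p[:3],t))-T).ravel(),(proj("scene",v2w(p[:3],s))-S).ravel()]
r=least_squares(f,[560,0,0,4.7,5],x_scale=[10,10,.1,.3,5],loss="soft_l1");print(r.x,r.cost)
print(np.round(f(r.x).reshape(-1,2),1).tolist())
b=r.x
d=np.array([552.4,51.8])-b[:2];c,s=np.cos(b[2]),np.sin(b[2]);print("relay in vise",c*d[0]+s*d[1],-s*d[0]+c*d[1])
a=b[3];print("knob",v2w(b[:3],[[32*np.sin(a),-120.5+.796*a,75+32*np.cos(a)]]))
E
```

```text
[ 5.51054177e+02  5.13041242e+01 -1.17821665e-01  4.78338626e+00
  8.46788186e+00] 2.908648503888739
[[-0.9, 0.4], [-0.9, 0.1], [0.3, 0.1], [0.0, -0.3], [-0.1, 0.9], [-0.3, 0.1], [0.3, 0.1], [-0.3, -0.1], [-0.7, -0.1], [-0.8, -1.1], [0.7, 0.5], [0.2, 0.1], [-0.8, 0.1]]
relay in vise 1.2782026377519256 0.6506384237037298
knob [[505.63898074 -60.82717817  77.27000493]]
```

```bash
cat >>h.py <<'E'
from scipy.spatial.transform import Rotation as Ro, Slerp
from workcell import monitor
V=(551.05,51.3,-.118)
def down(tilt=0,v=V):
    # tool y along vise +x, tool z down; tilt about vise y
    t=v[2]; ex=np.array([np.cos(t),np.sin(t),0]);ey=np.array([-ex[1],ex[0],0])
    R=np.c_[np.cross(ex,[0,0,-1]),ex,[0,0,-1]]
    return Ro.from_rotvec(ey*tilt)*Ro.from_matrix(R)
def cur():
    s=monitor.state();q=s["ee_rot"];return s["position"],Ro.from_quat(np.r_[q[1:],q[0]])
def plan(W,start=None):
    "W: (pos,Rot,grip,nrows); prints rows as calls of 5"
    p,R=start or cur();rows=[];a=0
    for P,Q,g,n in W:
        p0,R0=p.copy(),R;sl=Slerp([0,1],Ro.concatenate([R0,Q]))
        for i in range(1,n+1):
            d=R.inv().apply(p0+(np.array(P)-p0)*i/n-p)/200;w=(R.inv()*sl(i/n)).as_rotvec()/(np.pi/4)
            d=np.round(d,3);w=np.round(w,3);rows.append([*(w+0.),*(d+0.),g])
            p=p+R.apply(d*200);R=R*Ro.from_rotvec(w*np.pi/4)
    while len(rows)%5: rows.append([0,0,0,0,0,0,rows[-1][6]])
    for i in range(0,len(rows),5): print("["+",".join("["+",".join("%g"%x for x in r)+"]" for r in rows[i:i+5])+"]")
E
python3 - <<'E'
from h import *
plan([([505.2,-64.8,200],down(),-.1,10)])
E
```

```text
[[0,0,-0.13,0.216,-0.177,0.011,-0.1],[0,0,-0.13,0.232,-0.154,0.012,-0.1],[-0.001,-0.001,-0.13,0.248,-0.13,0.011,-0.1],[0,0,-0.13,0.259,-0.103,0.011,-0.1],[0,0,-0.13,0.268,-0.077,0.011,-0.1]]
[[0,0,-0.13,0.275,-0.049,0.011,-0.1],[0,0,-0.13,0.278,-0.021,0.011,-0.1],[-0.001,0,-0.13,0.279,0.008,0.011,-0.1],[0,-0.001,-0.13,0.277,0.036,0.011,-0.1],[0,0,-0.13,0.272,0.064,0.01,-0.1]]
```

>>> send_rows:
  commands:
    - [0,0,-0.13,0.216,-0.177,0.011,-0.1]
    - [0,0,-0.13,0.232,-0.154,0.012,-0.1]
    - [0,0,-0.13,0.248,-0.13,0.011,-0.1]
    - [0,0,-0.13,0.259,-0.103,0.011,-0.1]
    - [0,0,-0.13,0.268,-0.077,0.011,-0.1]

```text
time_s: 0.72
position: [383.9, -314.8, 211.1]
ee_rot: [-0.0, 0.89, 0.455, 0.0]
contact_force: [0.8, 0.7, 0.4]
width: 45.6
grasp_force: 0.0
```

>>> send_rows:
  commands:
    - [0,0,-0.13,0.275,-0.049,0.011,-0.1]
    - [0,0,-0.13,0.278,-0.021,0.011,-0.1]
    - [0,0,-0.13,0.279,0.008,0.011,-0.1]
    - [0,0,-0.13,0.277,0.036,0.011,-0.1]
    - [0,0,-0.13,0.272,0.064,0.01,-0.1]

```text
time_s: 1.35
position: [505.8, -63.6, 200.3]
ee_rot: [-0.0, 0.746, 0.665, -0.0]
contact_force: [0.6, -0.3, -0.6]
width: 39.3
grasp_force: 0.0
```

```bash
python3 - <<'E'
from h import *
s=monitor.state();print(s["time_s"],s["position"],s["width"],cur()[1].as_matrix().round(3).tolist(),s["contact_force"])
plan([([505.2,-64.8,200],down(),-.1,1),([505.2,-64.8,58],down(),-.1,3),([505.2,-64.8,58],down(),-.1,1)])
E
```

```text
1.35 [505.84384884 -63.64430758 200.30102767] 39.330888091249555 [[0.114, 0.993, -0.0], [0.993, -0.114, -0.0], [-0.0, -0.0, -1.0]] [ 0.57168988 -0.27363208 -0.64262211]
[[0,0,0.004,-0.006,-0.003,0.002,-0.1],[0,0,0,0,0,0.237,-0.1],[0,0,0,0,0,0.236,-0.1],[0,0,0,0,0.001,0.237,-0.1],[0,0,0,0,0,0,-0.1]]
```

>>> send_rows:
  commands:
    - [0,0,0.004,-0.006,-0.003,0.002,-0.1]
    - [0,0,0,0,0,0.237,-0.1]
    - [0,0,0,0,0,0.236,-0.1]
    - [0,0,0,0,0,0.237,-0.1]
    - [0,0,0,0,0,0,-0.1]

```text
time_s: 1.98
position: [501.4, -66.5, 55.2]
ee_rot: [-0.004, 0.749, 0.662, -0.002]
contact_force: [0.1, -0.7, -0.3]
width: 39.5
grasp_force: 0.0
```

```bash
python3 - <<'E'
from h import *
from workcell import get_image
import cv2
s=monitor.state();print(s["time_s"],s["position"],s["width"],s["contact_force"])
b=get_image("top")[145:230,205:305];a=get_image("scene")[130:245,185:285]
cv2.imwrite("pics/k1.png",np.hstack([cv2.resize(b,(400,400*85//100),interpolation=2)[:340],cv2.resize(a,(400,460),interpolation=2)[:340]]))
E
```

```text
1.975 [501.40611418 -66.49215685  55.16434996] 39.46288226691236 [ 0.09438842 -0.68126388 -0.34290169]
```

View pics/k1.png

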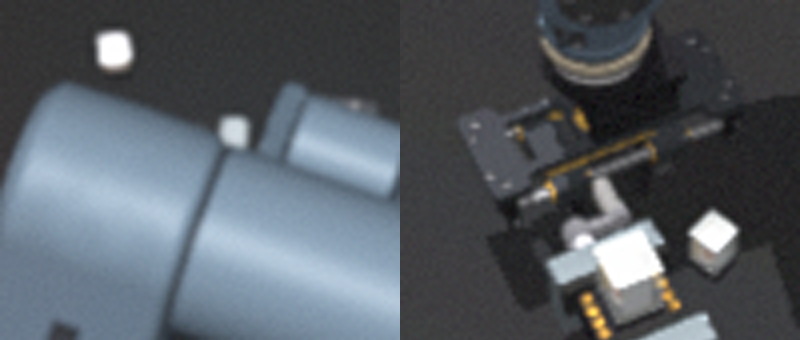

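The gripper sits over the knob with no contact. Closing.

>>> send_rows:
  commands:
    - [0,0,0,0,0.01,-0.01,-1]
    - [0,0,0,0,0,0,-1]
    - [0,0,0,0,0,0,-1]
    - [0,0,0,0,0,0,-1]
    - [0,0,0,0,0,0,-1]

```text
time_s: 2.7
position: [507.6, -67.0, 60.6]
ee_rot: [0.001, 0.749, 0.663, 0.001]
contact_force: [2.1, -0.1, 1.4]
width: 13.9
grasp_force: 30.0
```

```bash
python3 - <<'E'
from h import *
s=monitor.state();print(s["position"],s["width"],s["contact_force"],s["wrist_torque"],s["grasp_force"])
E
```

```text
[507.60063791 -66.98942382  60.59280773] 13.90658523175426 [ 2.124805   -0.07253541  1.41753691] [-0.04085317 -0.4088865  -0.03073855] 30.00246673822403
```

```bash
cat >>h.py <<'E'
def knob(a,off=4,v=V):
    "TCP position with the grasp point on the knob"
    return v2w(v[:3],[[32*np.sin(a),-120.5+.796*a-off,56+32*np.cos(a)]])[0]
def crank(a0,a1,n,corr=(0,0,0)):
    A=np.linspace(a0,a1,n+1);c=np.array(corr,float)
    plan([(knob(a)+c*i/n,down(),-1,1) for i,a in enumerate(A) if i],(knob(a0),down()))
E
python3 -c "
from h import *
crank(4.78,6.03,5)"
```

```text
[[0,0,0,0.001,0.008,-0.039,-1],[0,0,0,0.001,0.017,-0.036,-1],[0,0,0,0.001,0.025,-0.031,-1],[0,0,0,0.001,0.032,-0.023,-1],[0,0,0,0.001,0.038,-0.015,-1]]
```

>>> send_rows:
  commands:
    - [0,0,0,0.001,0.008,-0.039,-1]
    - [0,0,0,0.001,0.017,-0.036,-1]
    - [0,0,0,0.001,0.025,-0.031,-1]
    - [0,0,0,0.001,0.032,-0.023,-1]
    - [0,0,0,0.001,0.038,-0.015,-1]

```text
time_s: 3.32
position: [526.5, -68.2, 89.7]
ee_rot: [-0.004, 0.748, 0.664, -0.003]
contact_force: [-8.8, -2.7, 12.6]
width: 14.2
grasp_force: 30.0
```

```bash
python3 -c "
from h import *
s=monitor.state();print(s['time_s'],s['position'],s['contact_force'],s['grasp_force'],'want',knob(6.03),cur()[1].as_euler('xyz'),down().as_euler('xyz'))
crank(6.03,7.53,5)"
```

```text
3.325 [526.51090415 -68.23317095  89.70232667] [-8.84586945 -2.67140751 12.63912606] 30.016697645187378 want [528.99823432 -66.62408135  86.9798224 ] [-3.13206826e+00  1.26219893e-04  1.45134514e+00] [3.14159265 0.         1.45279633]
[[0,0,0,0.001,0.048,-0.005,-1],[0,0,0,0.001,0.046,0.009,-1],[0,0,0,0.002,0.043,0.023,-1],[0,0,0,0.001,0.033,0.034,-1],[0,0,0,0.001,0.022,0.043,-1]]
```

>>> send_rows:
  commands:
    - [0,0,0,0.001,0.048,-0.005,-1]
    - [0,0,0,0.001,0.046,0.009,-1]
    - [0,0,0,0.002,0.043,0.023,-1]
    - [0,0,0,0.001,0.033,0.034,-1]
    - [0,0,0,0.001,0.022,0.043,-1]

```text
time_s: 3.95
position: [570.6, -72.1, 68.3]
ee_rot: [0.001, 0.749, 0.663, 0.001]
contact_force: [1.8, 0.9, 2.3]
width: 14.0
grasp_force: 30.0
```

```bash
python3 -c "
from h import *
s=monitor.state();print(s['time_s'],s['position'],s['contact_force'],s['grasp_force'],'want',knob(7.53))
crank(7.53,9.03,5)"
```

```text
3.95 [570.5920349  -72.11526955  68.27199851] [1.78088991 0.89743151 2.30822948] 30.002344250679016 want [567.22297106 -69.95329124  66.18699408]
[[0,0,0,0.001,0.008,0.047,-1],[0,0,0,0.001,-0.006,0.048,-1],[0,0,0,0.002,-0.019,0.043,-1],[0,0,0,0.001,-0.032,0.036,-1],[0,0,0,0.001,-0.041,0.025,-1]]
```

>>> send_rows:
  commands:
    - [0,0,0,0.001,0.008,0.047,-1]
    - [0,0,0,0.001,-0.006,0.048,-1]
    - [0,0,0,0.002,-0.019,0.043,-1]
    - [0,0,0,0.001,-0.032,0.036,-1]
    - [0,0,0,0.001,-0.041,0.025,-1]

```text
time_s: 4.58
position: [547.8, -68.1, 29.0]
ee_rot: [-0.002, 0.748, 0.663, -0.002]
contact_force: [-4.9, 2.1, 27.7]
width: 14.5
grasp_force: 30.0
```

```bash
python3 -c "
from h import *
s=monitor.state();print(s['time_s'],s['position'],s['contact_force'],s['grasp_force'],'want',knob(9.03))
crank(9.03,10.53,5)
crank(10.53,11.73,5)"
```

```text
4.575 [547.80416366 -68.11550876  28.96754422] [-4.92799408  2.14272535 27.72521662] 30.014548301696777 want [549.46099162 -66.64523421  26.46137651]
[[0,0,0,0.001,-0.046,0.012,-1],[0,0,0,0.001,-0.048,-0.003,-1],[0,0,0,0.002,-0.045,-0.017,-1],[0,0,0,0.001,-0.038,-0.029,-1],[0,0,0,0.001,-0.028,-0.039,-1]]
[[0,0,0,0.001,-0.013,-0.036,-1],[0,0,0,0.001,-0.004,-0.038,-1],[0,0,0,0.001,0.005,-0.038,-1],[0,0,0,0.001,0.014,-0.036,-1],[0,0,0,0.001,0.022,-0.031,-1]]
```

>>> send_rows:
  commands:
    - [0,0,0,0.001,-0.046,0.002,-1]
    - [0,0,0,0.001,-0.048,-0.008,-1]
    - [0,0,0,0.002,-0.045,-0.017,-1]
    - [0,0,0,0.001,-0.038,-0.029,-1]
    - [0,0,0,0.001,-0.028,-0.039,-1]

```text
time_s: 5.2
position: [511.3, -62.8, 46.9]
ee_rot: [0.001, 0.749, 0.663, 0.001]
contact_force: [6.5, 2.8, 0.3]
width: 13.9
grasp_force: 30.0
```

```bash
python3 -c "
from h import *
s=monitor.state();print(s['time_s'],s['position'],s['contact_force'],s['grasp_force'],'want',knob(10.53))
crank(10.53,11.83,5)
crank(11.83,12.93,5)"
```

```text
5.2 [511.26164506 -62.80766765  46.85826802] [6.51780204 2.76525847 0.27540436] 30.00022977590561 want [508.98463357 -60.64437068  41.63404678]
[[0,0,0,0.001,-0.014,-0.039,-1],[0,0,0,0.001,-0.003,-0.042,-1],[0,0,0,0.001,0.008,-0.04,-1],[0,0,0,0.001,0.018,-0.038,-1],[0,0,0,0.001,0.027,-0.031,-1]]
[[0,0,0,0.001,0.028,-0.021,-1],[0,0,0,0.001,0.033,-0.013,-1],[0,0,0,0.001,0.034,-0.007,-1],[0,0,0,0.001,0.035,0.001,-1],[0,0,0,0,0.034,0.009,-1]]
```

>>> send_rows:
  commands:
    - [0,0,0,0.001,-0.014,-0.039,-1]
    - [0,0,0,0.001,-0.003,-0.042,-1]
    - [0,0,0,0.001,0.008,-0.04,-1]
    - [0,0,0,0.001,0.018,-0.038,-1]
    - [0,0,0,0.001,0.027,-0.031,-1]

```text
time_s: 5.82
position: [517.4, -62.5, 84.0]
ee_rot: [-0.0, 0.749, 0.663, -0.0]
contact_force: [4.8, -0.1, -8.8]
width: 14.3
grasp_force: 30.0
```

```bash
python3 -c "
from h import *
s=monitor.state();print(s['time_s'],s['position'],s['contact_force'],s['grasp_force'],'want',knob(11.83))
crank(11.83,13.03,5)"
```

```text
5.825 [517.36275883 -62.49675962  84.02702344] [ 4.83027177 -0.10071246 -8.7957608 ] 29.99858468770981 want [516.15980425 -60.4529462   79.7091501 ]
[[0,0,0,0.001,0.031,-0.022,-1],[0,0,0,0.001,0.036,-0.014,-1],[0,0,0,0.001,0.038,-0.005,-1],[0,0,0,0.001,0.038,0.004,-1],[0,0,0,0.001,0.036,0.012,-1]]
```

>>> send_rows:
  commands:
    - [0,0,0,0.001,0.031,-0.022,-1]
    - [0,0,0,0.001,0.036,-0.014,-1]
    - [0,0,0,0.001,0.038,-0.005,-1]
    - [0,0,0,0.001,0.038,0.004,-1]
    - [0,0,0,0.001,0.036,0.012,-1]

```text
time_s: 6.45
position: [554.1, -65.8, 89.9]
ee_rot: [0.0, 0.749, 0.663, 0.0]
contact_force: [-2.2, -0.6, 0.6]
width: 14.0
grasp_force: 30.0
```

```bash
python3 -c "
from h import *
s=monitor.state();print(s['time_s'],s['position'],s['contact_force'],s['grasp_force'],'want',knob(13.03))
crank(13.03,14.1,5)"
```

```text
6.45 [554.0655934  -65.82294999  89.86540445] [-2.23203216 -0.5657982   0.59873821] 30.006245970726013 want [551.8249134  -63.71918255  84.6219309 ]
[[0,0,0,0.001,0.029,0.018,-1],[0,0,0,0.001,0.024,0.025,-1],[0,0,0,0.001,0.018,0.028,-1],[0,0,0,0,0.012,0.032,-1],[0,0,0,0.001,0.005,0.034,-1]]
```

>>> send_rows:
  commands:
    - [0,0,0,0.001,0.029,0.018,-1]
    - [0,0,0,0.001,0.024,0.025,-1]
    - [0,0,0,0.001,0.018,0.028,-1]
    - [0,0,0,0,0.012,0.032,-1]
    - [0,0,0,0.001,0.005,0.034,-1]

```text
time_s: 7.08
position: [572.0, -67.2, 63.5]
ee_rot: [0.001, 0.749, 0.663, 0.0]
contact_force: [-6.7, 2.7, 38.1]
width: 13.9
grasp_force: 30.0
```

```bash
python3 -c "
from h import *
s=monitor.state();print(s['time_s'],s['position'],s['contact_force'],s['grasp_force'],'want',knob(14.0),knob(14.1))
"
```

```text
7.075 [572.02037462 -67.22292807  63.48529698] [-6.74280263  2.66741455 38.14975269] 30.010429322719574 want [569.18401152 -64.99958971  60.37559098] [569.46991117 -64.95332591  57.18906831]
```

>>> send_rows:
  commands:
    - [0,0,0,0,0,0,-1]
    - [0,0,0,0,0,0,-1]
    - [0,0,0,0,0,-0.01,-1]
    - [0,0,0,0,0,-0.01,-0.1]
    - [0,0,0,0,0,0,-0.1]

```text
time_s: 7.7
position: [570.5, -67.0, 65.6]
ee_rot: [-0.001, 0.749, 0.663, -0.0]
contact_force: [0.1, -0.5, -0.0]
width: 26.8
grasp_force: 0.0
```

>>> send_rows:
  commands:
    - [0,0,0,0,0,0,-0.1]
    - [0,0,0,0,0,-0.2,-0.1]
    - [0,0,0,0,0,-0.25,-0.1]
    - [0,0,0,0,0,-0.2,-0.1]
    - [0,0,0,-0.25,0,-0.1,1]

```text
time_s: 8.32
position: [566.0, -114.9, 218.5]
ee_rot: [0.001, 0.747, 0.665, 0.001]
contact_force: [0.9, -1.1, -0.0]
width: 43.4
grasp_force: 0.0
```

>>> send_rows:
  commands:
    - [0,0,0,-0.3,0,0,1]
    - [0,0,0,-0.3,0,0,1]
    - [0,0,0,-0.3,0,0,1]
    - [0,0,0,-0.2,0,0,1]
    - [0,0,0,0,0,0,1]

```text
time_s: 8.95
position: [537.6, -338.6, 215.4]
ee_rot: [0.0, 0.75, 0.661, -0.0]
contact_force: [0.7, 1.0, -0.0]
width: 85.1
grasp_force: 0.0
```

```bash
python3 - <<'E'
from h import *
from workcell import get_image
import cv2
s=monitor.state();print(s["time_s"],s["position"],s["width"],s["contact_force"])
cv2.imwrite("pics/top2.png",get_image("top"));cv2.imwrite("pics/scene2.png",get_image("scene"))
b=cv2.imread("pics/top2.png")[145:230,205:305];a=cv2.imread("pics/scene2.png")[160:275,200:290]
cv2.imwrite("pics/k2.png",np.hstack([cv2.copyMakeBorder(cv2.resize(b,(400,340),interpolation=2),0,120,0,0,0),cv2.resize(a,(360,460),interpolation=2)]))
E
```

```text
8.95 [ 537.55585907 -338.5681527   215.42857479] 85.08011875932841 [ 0.66064791  0.99619654 -0.04344546]
```

View pics/k2.png

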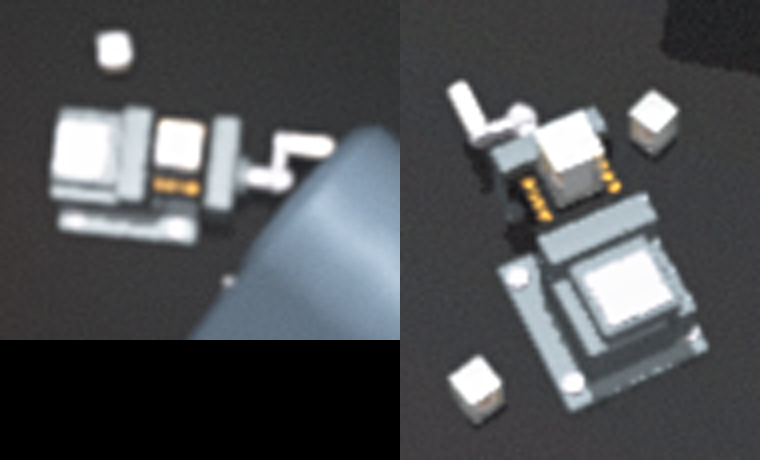

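The crank now points to +x and the socket is between the jaws. Next I'll measure the crank angle and the relay top.

```bash
python3 - <<'E'
from h import *
from scipy.optimize import least_squares
mt=lambda u,v:np.array([205+(u+.5)/4-.5,145+(v+.5)/4-.5]);ms=lambda u,v:np.array([200+(u-400+.5)/4-.5,160+(v+.5)/4-.5])
# knob angle
kt,ks=mt(305,145),ms(469,107)
for a in(13.4,13.7,14,14.3):
    k=knob(a,0)+[0,0,19];print(a,proj("top",[k])[0]-kt,proj("scene",[k])[0]-ks)
rt,rs=mt(180,144),ms(571,146)
tri=lambda t,s:least_squares(lambda X:np.r_[proj("top",[X])[0]-t,proj("scene",[X])[0]-s],[550,50,150])
r=tri(rt,rs);print("relay top",r.x,r.fun);r=tri(kt,ks);print("knob",r.x,r.fun)
dx,dy=tri(rt,rs).x[:2]-np.array(V[:2]);c,s=np.cos(V[2]),np.sin(V[2]);print("in vise",c*dx+s*dy,-s*dx+c*dy)
for n,o in(("top",0),("scene",0)):
    A=cv=None
E
```

```text
13.4 [0.77047244 1.79138855] [ 1.98992684 -3.50430011]
13.7 [0.70436436 0.75748937] [ 0.52487104 -1.25353427]
14 [0.54684126 0.51885019] [-0.07746062  0.86847975]
14.3 [0.30757596 1.08213244] [0.22718496 2.67488255]
relay top [552.87456228  52.26099839 171.79595871] [-0.48588498  0.53010238 -0.55088472 -0.13019587]
knob [570.01115129 -58.69388938  87.37999712] [ 0.02364918 -0.02782259  0.02907983  0.00688409]
in vise 1.6987395725611043 1.1691147444767938
```

```bash
python3 - <<'E'
from h import *
P=[553.5,53]
plan([([*P,215],down(),1,8),([*P,215],down(),1,2)])
E
```

```text
[[0,0,-0.001,0.242,-0.02,0.001,1],[0,-0.001,0,0.242,-0.019,0,1],[-0.001,0,-0.001,0.241,-0.02,0.001,1],[0,0,-0.001,0.242,-0.019,0,1],[0,0,0,0.242,-0.02,0.001,1]]
[[0,-0.001,-0.001,0.242,-0.019,0,1],[-0.001,0,-0.001,0.242,-0.019,0,1],[0,0,0,0.241,-0.019,0.001,1],[0,0,0,0,0,0,1],[0,0,0,0,0,0,1]]
```

>>> send_rows:
  commands:
    - [0,0,-0.001,0.242,-0.02,0,1]
    - [0,0,0,0.242,-0.02,0,1]
    - [0,0,-0.001,0.242,-0.02,0,1]
    - [0,0,-0.001,0.242,-0.02,0,1]
    - [0,0,0,0.242,-0.02,0,1]

```text
time_s: 9.68
position: [546.8, -88.9, 216.2]
ee_rot: [-0.0, 0.747, 0.665, 0.0]
contact_force: [1.5, 0.4, -0.8]
width: 87.0
grasp_force: 0.0
```

>>> send_rows:
  commands:
    - [0,0,-0.001,0.242,-0.02,0,1]
    - [0,0,-0.001,0.242,-0.02,0,1]
    - [0,0,0,0.242,-0.02,0,1]
    - [0,0,0,0,0,0,1]
    - [0,0,0,0,0,0,1]

```text
time_s: 10.3
position: [552.0, 54.0, 216.1]
ee_rot: [-0.0, 0.746, 0.665, -0.0]
contact_force: [0.4, -0.5, 0.5]
width: 86.9
grasp_force: 0.0
```

```bash
python3 - <<'E'
from h import *
s=monitor.state();print(s["time_s"],s["position"],s["contact_force"],(down().inv()*cur()[1]).as_rotvec())
P=[553.5,53]
plan([([*P,135],down(),1,3),([*P,135],down(),1,2)])
E
```

```text
10.3 [552.0247802   54.04189781 216.12452177] [ 0.39683393 -0.52105266  0.4895052 ] [ 0.00049348 -0.00041872 -0.00323089]
[[0,0,0.001,-0.001,0.003,0.135,1],[0,0,0.002,-0.002,0.002,0.135,1],[-0.001,0.001,0.001,-0.001,0.003,0.136,1],[0,0,0,0,0,0,1],[0,0,0,0,0,0,1]]
```

>>> send_rows:
  commands:
    - [0,0,0.001,-0.001,0.003,0.135,1]
    - [0,0,0.002,-0.002,0.002,0.135,1]
    - [0,0,0.001,-0.001,0.003,0.136,1]
    - [0,0,0,0,0,0,1]
    - [0,0,0,0,0,0,-1]

```text
time_s: 10.92
position: [554.8, 51.3, 135.7]
ee_rot: [0.0, 0.749, 0.663, 0.0]
contact_force: [0.2, -1.2, -0.0]
width: 82.6
grasp_force: 0.0
```

>>> send_rows:
  commands:
    - [0,0,0,0,0,0,-1]
    - [0,0,0,0,0,0,-1]
    - [0,0,0,0,0,0,-1]
    - [0,0,0,0,0,0,-1]
    - [0,0,0,0,0,0,-1]

```text
time_s: 11.55
position: [555.0, 52.1, 135.1]
ee_rot: [0.001, 0.748, 0.663, 0.001]
contact_force: [4.8, 0.5, -3.9]
width: 34.9
grasp_force: 4.2
```

```bash
python3 - <<'E'
from h import *
s=monitor.state();print(s["time_s"],s["position"],s["width"],s["contact_force"],s["wrist_torque"],(down().inv()*cur()[1]).as_rotvec())
E
```

```text
11.55 [554.97214331  52.06912111 135.12040172] 34.90676248600017 [ 4.79506931  0.47102194 -3.93215192] [-0.03953021 -0.81178944  0.06101694] [-1.98580678e-03 -2.63827910e-05  2.19800585e-03]
```

```bash
cat >>h.py <<'E'
def rp(th,L,P0,h=12.5):
    R=down(th);return P0+np.array([0,0,L-h])-R.apply([0,0,h]),R
def swing(seq,P0=np.array([553.5,53,135.])):
    "seq of (deg,lift): each after the first is one call of 5 rows"
    for (t0,l0),(t1,l1) in zip(seq,seq[1:]):
        W=[]
        for i in(1,2,3,4):
            p,R=rp(np.radians(t0+(t1-t0)*i/4),l0+(l1-l0)*i/4,P0);W.append((p,R,-1,1))
        plan(W,rp(np.radians(t0),l0,P0))
E
python3 - <<'E'
from h import *
s=[(0,0)]+[(8*(-1)**i,1.5*(i+1)) for i in range(9)]
s[1]=(8,1)
swing(s)
E
```

```text
[[0.044,0,0,0,0.002,-0.001,-1],[0.045,0,0,0,0.002,-0.001,-1],[0.044,0,0,0,0.002,-0.002,-1],[0.045,0,0,0,0.002,-0.001,-1],[0,0,0,0,0,0,-1]]
[[-0.089,0,0,0,-0.005,-0.002,-1],[-0.089,0,0,0,-0.004,-0.003,-1],[-0.089,0,0,0,-0.005,-0.002,-1],[-0.089,0,0,0,-0.004,-0.002,-1],[0,0,0,0,0,0,-1]]
[[0.089,0,0,0,0.005,-0.002,-1],[0.089,0,0,0,0.004,-0.001,-1],[0.089,0,0,0,0.004,-0.002,-1],[0.089,0,0,0,0.005,-0.002,-1],[0,0,0,0,0,0,-1]]
[[-0.089,0,0,0,-0.005,-0.002,-1],[-0.089,0,0,0,-0.004,-0.001,-1],[-0.089,0,0,0,-0.004,-0.002,-1],[-0.089,0,0,0,-0.005,-0.002,-1],[0,0,0,0,0,0,-1]]
[[0.089,0,0,0,0.005,-0.002,-1],[0.089,0,0,0,0.004,-0.001,-1],[0.089,0,0,0,0.004,-0.002,-1],[0.089,0,0,0,0.005,-0.002,-1],[0,0,0,0,0,0,-1]]
[[-0.089,0,0,0,-0.005,-0.002,-1],[-0.089,0,0,0,-0.004,-0.001,-1],[-0.089,0,0,0,-0.004,-0.002,-1],[-0.089,0,0,0,-0.005,-0.002,-1],[0,0,0,0,0,0,-1]]
[[0.089,0,0,0,0.005,-0.002,-1],[0.089,0,0,0,0.004,-0.001,-1],[0.089,0,0,0,0.004,-0.002,-1],[0.089,0,0,0,0.005,-0.002,-1],[0,0,0,0,0,0,-1]]
[[-0.089,0,0,0,-0.005,-0.002,-1],[-0.089,0,0,0,-0.004,-0.001,-1],[-0.089,0,0,0,-0.004,-0.002,-1],[-0.089,0,0,0,-0.005,-0.002,-1],[0,0,0,0,0,0,-1]]
[[0.089,0,0,0,0.005,-0.002,-1],[0.089,0,0,0,0.004,-0.001,-1],[0.089,0,0,0,0.004,-0.002,-1],[0.089,0,0,0,0.005,-0.002,-1],[0,0,0,0,0,0,-1]]
```

>>> send_rows:
  commands:
    - [0,0,0,0,0,0,-1]
    - [0,0,0,0,0,0,-1]
    - [0,0,0,0,0,0,-1]
    - [0,0,0,0,0,0,-1]
    - [0,0,0,0,0,0,-1]

```text
time_s: 12.18
position: [555.0, 52.1, 135.1]
ee_rot: [0.001, 0.748, 0.663, 0.001]
contact_force: [2.6, 0.5, -0.8]
width: 34.8
grasp_force: 30.0
```

>>> send_rows:
  commands:
    - [0.044,0,0,0,0.002,-0.001,-1]
    - [0.045,0,0,0,0.002,-0.001,-1]
    - [0.044,0,0,0,0.002,-0.002,-1]
    - [0.045,0,0,0,0.002,-0.001,-1]
    - [0,0,0,0,0,0,-1]

```text
time_s: 12.8
position: [557.4, 51.7, 135.5]
ee_rot: [-0.051, 0.747, 0.662, -0.045]
contact_force: [5.1, -0.5, -3.9]
width: 35.1
grasp_force: 30.0
```

```bash
cat >>h.py <<'E'
def rep():
    s=monitor.state();print(s["time_s"],s["position"].round(1),"w%.1f g%.1f"%(s["width"],s["grasp_force"]),s["contact_force"].round(1),s["wrist_torque"].round(2),"rot deg",np.degrees((down().inv()*cur()[1]).as_rotvec()).round(1))
E
python3 -c "
from h import *
rep()"
```

```text
12.8 [557.4  51.7 135.5] w35.1 g30.0 [ 5.1 -0.5 -3.9] [-0.03 -1.44 -0.01] rot deg [7.8 0.  0.1]
```

>>> send_rows:
  commands:
    - [-0.089,0,0,0,-0.005,-0.002,-1]
    - [-0.089,0,0,0,-0.004,-0.003,-1]
    - [-0.089,0,0,0,-0.005,-0.002,-1]
    - [-0.089,0,0,0,-0.004,-0.002,-1]
    - [0,0,0,0,0,0,-1]

```text
time_s: 13.42
position: [551.0, 52.5, 137.1]
ee_rot: [0.052, 0.746, 0.662, 0.046]
contact_force: [4.1, 0.4, -7.7]
width: 34.9
grasp_force: 30.0
```

>>> send_rows:
  commands:
    - [0.089,0,0,0,0.005,-0.002,-1]
    - [0.089,0,0,0,0.004,-0.001,-1]
    - [0.089,0,0,0,0.004,-0.002,-1]
    - [0.089,0,0,0,0.005,-0.002,-1]
    - [0,0,0,0,0,0,-1]

```text
time_s: 14.05
position: [556.3, 51.8, 138.6]
ee_rot: [-0.052, 0.747, 0.662, -0.046]
contact_force: [4.1, -0.6, -5.1]
width: 35.0
grasp_force: 30.0
```

```bash
python3 -c "
from h import *
rep()"
```

```text
14.05 [556.3  51.8 138.6] w35.0 g30.0 [ 4.1 -0.6 -5.1] [-0.1  -1.25  0.01] rot deg [8.  0.  0.1]
```

>>> send_rows:
  commands:
    - [-0.089,0,0,0,-0.005,-0.002,-1]
    - [-0.089,0,0,0,-0.004,-0.001,-1]
    - [-0.089,0,0,0,-0.004,-0.002,-1]
    - [-0.089,0,0,0,-0.005,-0.002,-1]
    - [0,0,0,0,0,0,-1]

```text
time_s: 14.68
position: [549.6, 52.7, 140.4]
ee_rot: [0.052, 0.746, 0.662, 0.046]
contact_force: [2.5, 0.8, -5.3]
width: 34.8
grasp_force: 30.0
```

>>> send_rows:
  commands:
    - [0.089,0,0,0,0.005,-0.002,-1]
    - [0.089,0,0,0,0.004,-0.001,-1]
    - [0.089,0,0,0,0.004,-0.002,-1]
    - [0.089,0,0,0,0.005,-0.002,-1]
    - [0,0,0,0,0,0,-1]

```text
time_s: 15.3
position: [555.7, 51.9, 141.7]
ee_rot: [-0.052, 0.747, 0.662, -0.046]
contact_force: [3.9, 0.9, -5.6]
width: 35.0
grasp_force: 30.0
```

```bash
python3 - <<'E'
from h import *
from workcell import get_image
import cv2
rep()
cv2.imwrite("pics/s3.png",get_image("scene"))
cv2.imwrite("pics/k3.png",np.hstack([cv2.resize(cv2.imread(f"pics/{n}.png")[175:245,210:280],(400,400),interpolation=2) for n in("scene2","s3")]))
E
```

```text
15.3 [555.7  51.9 141.7] w35.0 g30.0 [ 3.9  0.9 -5.6] [-0.05 -0.99 -0.01] rot deg [8.  0.  0.1]
```

View pics/k3.png

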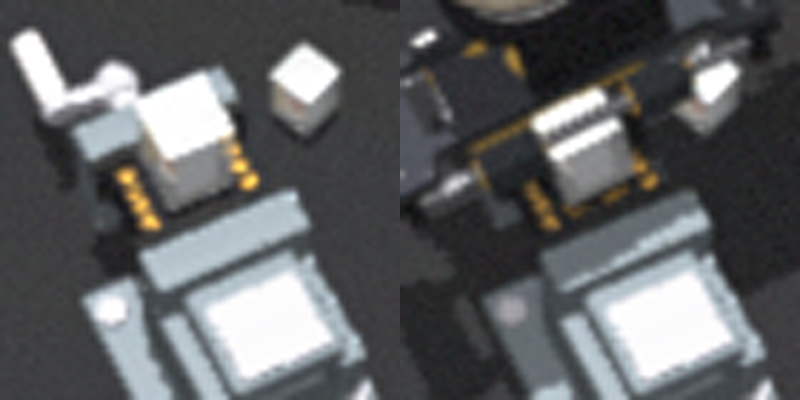

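The socket's terminals are at the same pixels as before (about 152,222 and 250,182 in each crop). The relay has risen and the brass clips show beneath it. I'll continue.

>>> send_rows:
  commands:
    - [-0.089,0,0,0,-0.004,-0.002,-1]
    - [-0.089,0,0,0,-0.003,-0.001,-1]
    - [-0.089,0,0,0,-0.003,-0.002,-1]
    - [-0.089,0,0,0,-0.004,-0.002,-1]
    - [0,0,0,0,0,0,-1]

```text
time_s: 15.98
position: [548.9, 52.8, 143.7]
ee_rot: [0.05, 0.746, 0.662, 0.044]
contact_force: [-2.6, -0.3, -0.3]
width: 34.7
grasp_force: 30.0
```

>>> send_rows:
  commands:
    - [0.089,0,0,0,0.005,-0.002,-1]
    - [0.089,0,0,0,0.004,-0.001,-1]
    - [0.089,0,0,0,0.004,-0.002,-1]
    - [0.089,0,0,0,0.005,-0.002,-1]
    - [0,0,0,0,0,0,-1]

```text
time_s: 16.6
position: [558.4, 51.5, 146.2]
ee_rot: [-0.051, 0.747, 0.662, -0.045]
contact_force: [2.5, -1.0, 3.4]
width: 34.5
grasp_force: 30.0
```

>>> send_rows:
  commands:
    - [-0.089,0,0,0,-0.005,-0.002,-1]
    - [-0.089,0,0,0,-0.004,-0.001,-1]
    - [-0.089,0,0,0,-0.004,-0.002,-1]
    - [-0.089,0,0,0,-0.005,-0.002,-1]
    - [0,0,0,0,0,0,-1]

```text
time_s: 17.23
position: [550.2, 52.8, 146.8]
ee_rot: [0.051, 0.746, 0.662, 0.045]
contact_force: [-0.5, 0.3, -1.2]
width: 34.7
grasp_force: 30.0
```

```bash
python3 -c "
from h import *
rep()"
```

```text
17.225 [550.2  52.8 146.8] w34.7 g30.0 [-0.5  0.3 -1.2] [ 0.03  0.07 -0.03] rot deg [-7.8 -0.   0.1]
```

>>> send_rows:
  commands:
    - [0.043,0,0,0,0.005,-0.003,-1]
    - [0.043,0,0,0,0.005,-0.003,-1]
    - [0.043,0,0,0,0.005,-0.003,-1]
    - [0.043,0,0,0,0.005,-0.003,-1]
    - [0,0,0,0,0,0,-1]

```text
time_s: 17.85
position: [557.8, 51.6, 149.8]
ee_rot: [0.002, 0.748, 0.663, 0.002]
contact_force: [0.8, 0.3, -0.3]
width: 34.5
grasp_force: 30.0
```

>>> send_rows:
  commands:
    - [0,0,0,0,0,-0.008,-1]
    - [0,0,0,0,0,-0.008,-1]
    - [0,0,0,0,0,-0.008,-1]
    - [0,0,0,0,0,-0.008,-1]
    - [0,0,0,0,0,0,-1]

```text
time_s: 18.48
position: [556.9, 51.8, 156.2]
ee_rot: [0.002, 0.748, 0.663, 0.002]
contact_force: [0.1, 0.0, -0.7]
width: 34.8
grasp_force: 30.0
```

```bash
python3 - <<'E'
from h import *
from workcell import get_image
import cv2
rep()
cv2.imwrite("pics/s4.png",get_image("scene"));cv2.imwrite("pics/t4.png",get_image("top"))
cv2.imwrite("pics/k4.png",np.hstack([cv2.resize(cv2.imread("pics/s4.png")[175:245,210:280],(400,400),interpolation=2),cv2.resize(cv2.imread("pics/s4.png"),(400,300)).repeat(1,0) if 0 else cv2.copyMakeBorder(cv2.resize(cv2.imread("pics/s4.png"),(400,300)),0,100,0,0,0)]))
E
```

```text
18.475 [556.9  51.8 156.2] w34.8 g30.0 [ 0.1  0.  -0.7] [-0.01 -0.05 -0.02] rot deg [-0.3 -0.   0.1]
```

View pics/k4.png

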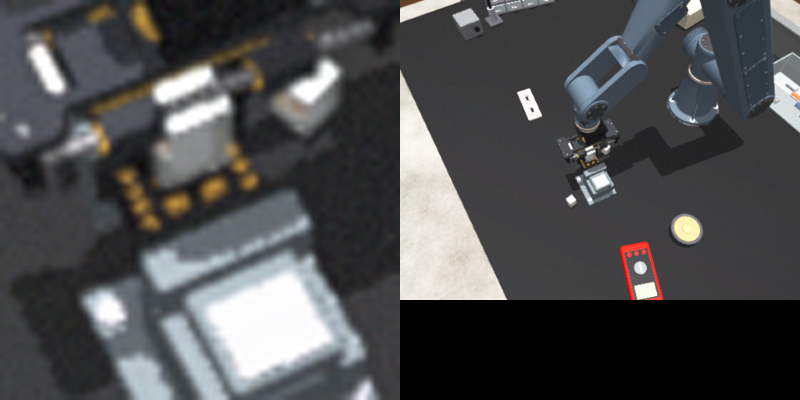

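The relay is raised and upright. The socket is still clamped: its terminals are at (150,222) and (250,182), as before, and the bystanders haven't moved. I'll centre it slightly and hand in.

>>> send_rows:
  commands:
    - [0.003,0,0,0,-0.004,0,-1]
    - [0.003,0,0,0,-0.004,0,-1]
    - [0,0,0,0,0,0,-1]
    - [0,0,0,0,0,0,-1]
    - [0,0,0,0,0,0,-1]

```text
time_s: 19.2
position: [555.3, 52.0, 156.0]
ee_rot: [0.0, 0.748, 0.663, 0.0]
contact_force: [0.4, -0.8, -0.9]
width: 34.6
grasp_force: 30.0
```

```bash
python3 -c "
from h import *
rep()
from workcell import sign_off
print(sign_off())"
```

```text
19.2 [555.3  52.  156. ] w34.6 g30.0 [ 0.4 -0.8 -0.9] [ 0.01 -0.09 -0.01] rot deg [-0.  -0.   0.1]
the job is handed in; nothing more can be done
None
```

The job is handed in, at 19.2 s of the 58 s: I cranked the vise to its stop (measured about 13.9 of 14 rad), then rocked the relay out. It is gripped upright with its blade tips about 8 mm above the socket, which is still clamped and hasn't moved in the images.

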